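Shut and bolt the high-voltage test box

TASK

Make the high-voltage test box safe: with the fingertips, push its yellow hinged cover gently all the way down until it is fully shut, and then push the red tab of the bolt fully home so that the bolt lies over the cover's edge. Only push, do not grip, squeeze or ram anything; do not let the cover slam or swing farther open, and never move the bolt in before the cover is down. Leave the solder spool, the capacitor and the screwdriver where they are, and finish with the hand clear of everything.

Things in the scene. Friction and masses are not known exactly. Their poses are not given: they have to be found in the camera images.
- tester: Test box fixed to the bench: an open grey tray 240 (x) by 200 (y) by 75 high, walls 6, with a circuit board inside, all below the rim. Origin: centre of its underside, on the bench. z up; its +y side carries the cover's hinge; on its -y side stands a dark steel bracket (x -35 to 35, y -178 to -100, top at z 80) with the bolt on it. Two steel guide cheeks and a strap (x -26 to 26, y -135 to -105) rise to z 95 over the bolt. Position and yaw (about +-0.3 rad) differ in each run
- cover_hinge (a point): Middle of the cover's hinge line, fixed to the box at (0, 100, 78) mm in the box's frame; the hinge line runs along the box's x axis. Axes as the box's
- cover_edge (a point): Middle of the cover's free edge, half-way through its thickness, 200 mm from the hinge line. The cover is a rigid flat panel 240 along the hinge, 200 deep, 6 thick, 0.3 kg or so: yellow frame 30 wide round a clear solid window. The point turns with the cover: its -y axis points from hinge to free edge, its z axis out of the cover's outer (upper when shut) face
- cover (a joint): Opening angle of the cover in rad: 0 fully shut and level (buffered stop), about 0.8 to 1.3 at the start, standing up on the box's +y side and leaning over the tray; hard stop at 1.7. Stiff friction hinge (0.5 N m): it stays where it is left and does not spring back; 1 to 4 N on the outer face 140 mm from the hinge pushes it down
- bolt (a joint): Travel of the bolt in m: 0 drawn back, 0 to 0.008 at the start, 0.035 fully home (buffered stop). It slides along the box's +y, towards the cover; friction about 1.5 N, stays where it is left. Its tongue reaches the shut cover's edge at 0.012 and lies 23 mm over it when home
- bolt_tab (a point): Centre of the bolt's upright red push tab: 44 wide (box x), 8 thick (box y), 36 high, from 82 to 118 mm above the bench. It stands at the outer (-y) end of the bolt, at (0, -176 + bolt travel, 100) mm in the box's frame. Its -y face is free to push on
- spool: Aluminium solder spool standing on the bench, 60 diameter, 48 high, on the hinge side of the box; leave it alone. Origin: centre of its underside
- capacitor: Blue capacitor can standing on the bench, 35 diameter, 55 high, beside the bolt bracket; leave it alone. Origin: centre of its underside
- screwdriver: Orange-handled screwdriver, 170 long, lying on the bench beyond the bolt; leave it alone. Origin: middle of its underside, x axis along it

How it is judged:
On the way, in this order (a step that is already met when the one before it is completed fails the run):
1. the cover is pushed fully shut, the bolt still back (value of joint cover below 0.04 rad and value of joint bolt below 0.012 m), for 0.2 s.
2. the bolt is pushed home over the shut cover (value of joint bolt above 0.031 m and value of joint cover below 0.04 rad), for 0.2 s.
At the end, for the whole second after the job is handed in: Cover within 0.04 rad of fully shut (8 mm at its edge), bolt within 4 mm of fully home, both at rest; spool, capacitor and screwdriver within 30 mm of where they stood (all of step 2 and velocity of joint bolt below 0.01 m/s and velocity of joint cover below 0.05 rad/s and distance of each of spool, capacitor, screwdriver from where it was at the start of the episode below 0.03 m); the robot touches nothing.
It fails at once if the bolt is moved in (past 12 mm) while the cover is not down (value of joint bolt above 0.012 m and value of joint cover above 0.06 rad).
It fails at once if the cover slams (over 3 rad/s) (velocity of joint cover below -3 rad/s).
It fails at once if the cover is lifted or swung farther open than any start (past 1.45 rad) (value of joint cover above 1.45 rad).
It fails at once if the box, cover or bolt is squeezed or rammed by the fingers (over 60 N) (contact force between the fingers and tester above 60 N).
It fails at once if the spool, the capacitor or the screwdriver is moved by more than 30 mm or lifted (distance of any of spool, capacitor, screwdriver from where it was at the start of the episode above 0.03 m).
It also fails if it takes over 48 s, if anything falls off the work surface, if the arm or the gripper's body presses on something with over 40 N, if the wrist force passes 120 N, or if a joint passes its speed limit or range.

ROBOT

A 6-joint arm with a two-finger parallel gripper is mounted at the origin on the work surface. World frame = base frame: x ahead of the robot, y to its left, z up, the work surface at z = 0. Lengths are in m, angles in rad, forces in N, time in s.
With the tool pointing down it reaches from about 0.35 to 0.975 m from the base axis. Payload 4.9 kg.
Tool frame: the origin (TCP) lies at the very end of the fingers, on their centre line; the grasp point (between the pads) lies 19 mm behind it; z points along the fingers, y is the line along which they close (so a half turn about z gives the same grasp; the last joint's range is limited). The gripper opens to 85 mm and grips with 20 to 120 N. Pads are 22 mm wide; open, the fingers measure 114 mm over their backs; the gripper's body (76 mm by 85 mm) begins 54 mm behind the grasp point. The pads swing forward as they close: fully open they stand 13 mm farther back than shut.
Start: joints at [1.015, 0.053, 1.613, -0, 1.476, -0.119], TCP at [0.264, 0.566, 0.231] pointing down, gripper open.
Joint ranges: [-3.01, 3.01], [-1.01, 2.22], [0.06, 2.58], [-1.02, 4.17], [0.09, 2.62], [-3.14, 3.14]. Speed limits (rad/s): [2.57, 2.57, 3.14, 3.14, 3.14, 3.14].

INTERFACE

Orientations are given as a rotation vector (axis times angle).
In Python, from station import ctrl gives the robot as it stands. The module is installed in compiled form; this text tells all that it offers.
- The arm moves only by the tool jog_arm, never from a script. Its argument "steps" is a list of rows, each an object with "delta_rot": the turn, a rotation vector about the tool's x, y, z in degrees, a list of three; "linear": the shift along the tool's x, y, z in m, a list of three; "grip": the finger opening in m, from 0 to 0.0854. In form: [{"delta_rot": [rx, ry, rz], "linear": [x, y, z], "grip": grip}, ...]. A call has 1 to 10 rows; each row shifts and turns the commanded pose from where the row before left it, along the tool's axes as they then stand; what a row does not reach is not made up. A row lasts 1/10 s, in which the tool goes at most 50 mm and 8.59 degrees, less where a joint would pass 70% of its speed; a pose out of reach is approached as far as the arm can. A call with a gripper value outside its range is refused whole. The fingers move at their own pace and stop on an object; "newtons" is the grip in N (left out, the last holds). Time passes only in rows, so rows that do not move let the fingers close. It gives the time, the measured TCP pose, the force, the opening and the grip force at its end, in the units of the state.
- ctrl.get_obs(): the state, without advancing time (a new reading comes with each control period).
- ctrl.get_image(name): name is "scene" or "top" or "wrist"; returns (picture, depth): 480x640x3 uint8, red, green, blue; 480x640 float32, m along the optical axis (not along the pixel's ray), 0 where there is no reading.
- ctrl.camera_info(name): a dict with "camera_matrix" (3x3 intrinsics, pixels), "R" (3x3) and "t" (3): a world point X has camera coordinates R X + t; the wrist camera has in their place "T_tool_cam" (4x4, takes a point from camera to tool coordinates, whose origin is the TCP and whose axes are the flange's). Camera axes: x right, y down, z forward; pixel columns grow to the right and rows downward; lengths in m; the calibration is good to about 2 mm. A picture is of the moment at which its call begins: read the wrist's pose just before it. camera_info takes no time and is no camera call.
- ctrl.finish_job(): hands the job in; it is judged then, once.
The state is a dict: "t": time; "q": joint angles; "dq": joint speeds; "effort": joint torques, N m; "tool_pos": TCP position; "tool_rot": TCP orientation; "contact_force": force on the tool from outside, world axes, zero at the start; "wrist_torque": the same for the moment, N m; "opening": finger opening in m; "grip_force": force on a finger pad.
Only numpy, scipy, OpenCV 4.12 (cv2) and the standard library are available. Lean on these libraries where they do the work, as an engineer would, in place of code of your own. Each camera call takes 0.05 s, during which the arm holds its last target. There are 200 camera calls.

## Working session

There is one attempt and no reset: what is moved stays moved. The work goes in short steps, Python scripts to look and compute and a tool call to move; the robot and the scene stay as the last step left them, time stands still between calls to the robot, and variables do not carry over. Pictures are saved under pics/ and viewed, at most 10 in all, crops included, and the job is handed in when it is done.

Besides the shell and the picture viewer there is one more tool, called after "Emit:" as name(argument=value, ...) on one line, values as JSON. jog_arm: Moves the arm, as the interface text tells. Its arguments: {"type":"object","properties":{"steps":{"type":"array"},"newtons":{"type":"number"}},"required":["steps"]}

```bash
mkdir -p pics
cat > h.py <<'E'
import numpy as np,cv2
from station import ctrl
def cap(n):
    im,d=ctrl.get_image(n); ci=ctrl.camera_info(n); return im,d,ci
def cloud(d,ci):
    K=np.array(ci["camera_matrix"]);v,u=np.mgrid[:480,:640]
    p=np.stack([(u-K[0,2])/K[0,0]*d,(v-K[1,2])/K[1,1]*d,d],-1)
    return (p-np.array(ci["t"]))@np.array(ci["R"])  # R^T(p-t)
E
python3 - <<'E'
from h import *
o=ctrl.get_obs();print(o["t"],o["tool_pos"],o["tool_rot"])
ims=[]
for n in("scene","top"):
    im,d,ci=cap(n);np.savez(n,im=im,d=d,K=ci["camera_matrix"],R=ci["R"],t=ci["t"])
    cv2.imwrite(f"pics/{n}.png",im[...,::-1])
    P=cloud(d,ci);ok=d>0
    hsv=cv2.cvtColor(im,cv2.COLOR_RGB2HSV);H,S,V=[hsv[...,i].astype(int) for i in range(3)]
    for nm,m in dict(yellow=(H>22)&(H<35)&(S>130)&(V>90),red=((H<6)|(H>174))&(S>140)&(V>70),blue=(H>100)&(H<125)&(S>120)&(V>60),orange=(H>8)&(H<20)&(S>150)).items():
        m=cv2.morphologyEx(m.astype(np.uint8),cv2.MORPH_OPEN,np.ones((3,3)))
        k,l,st,c=cv2.connectedComponentsWithStats(m)
        for i in range(1,k):
            if st[i,4]>60:
                q=P[(l==i)&ok]; print(n,nm,st[i],c[i].round(),q.mean(0).round(3),q.min(0).round(3),q.max(0).round(3))
E
```

```text
0.0 [0.26406569 0.56579696 0.23007619] [-6.80525227e-01 -3.06630849e+00  2.99920924e-03]
scene yellow [385 133  18  21  77] [394. 143.] [0.41  0.143 0.125] [ 0.246  0.12  -0.002] [0.436 0.19  0.166]
scene yellow [371 135  80 123 794] [406. 200.] [0.606 0.126 0.194] [0.499 0.082 0.083] [0.655 0.206 0.244]
scene red [298  79   8  20  79] [302.  88.] [ 0.086 -0.012  0.013] [ 0.065 -0.022  0.001] [ 0.11  -0.005  0.028]
scene red [264 208   9  34 177] [268. 225.] [ 0.566 -0.077  0.107] [ 0.437 -0.088 -0.004] [ 0.583 -0.071  0.119]
scene red [ 487  400   84   59 1272] [526. 431.] [0.875 0.274 0.01 ] [ 0.834  0.224 -0.003] [0.909 0.337 0.014]
scene blue [367 190  37  39 866] [383. 209.] [0.489 0.122 0.041] [0.446 0.097 0.019] [0.534 0.156 0.05 ]
scene blue [276 301  22  20 318] [287. 311.] [ 0.679 -0.052  0.028] [ 0.664 -0.07   0.001] [ 0.684 -0.036  0.048]
scene blue [ 58 397  33  28 644] [ 74. 411.] [ 0.821 -0.347  0.032] [ 0.801 -0.366  0.028] [ 0.84  -0.329  0.035]
scene blue [ 16 421  35  30 707] [ 33. 436.] [ 0.852 -0.394  0.031] [ 0.831 -0.413  0.028] [ 0.872 -0.375  0.035]
scene ora
[... 1098 characters left out ...]
7   0.122]
top blue [484 122  16  17 231] [491. 130.] [ 0.853 -0.392  0.033] [ 0.833 -0.41   0.029] [ 0.872 -0.373  0.038]
top blue [463 136  16  17 232] [471. 144.] [ 0.821 -0.344  0.033] [ 0.803 -0.361  0.029] [ 0.84  -0.325  0.038]
top orange [    0     0   640   106 63390] [312.  49.] [ 1.261 -0.005 -0.333] [ 1.253 -1.22  -0.662] [ 1.27   1.151 -0.061]
top orange [466 119  16  17 228] [473. 127.] [ 0.861 -0.352  0.033] [ 0.841 -0.37   0.029] [ 0.88  -0.336  0.037]
top orange [445 133  17  17 229] [453. 141.] [ 0.829 -0.305  0.033] [ 0.81  -0.324  0.027] [ 0.849 -0.287  0.038]
top orange [384 267  25  40 459] [396. 287.] [ 0.514 -0.166  0.022] [ 0.474 -0.191 -0.004] [ 0.557 -0.143  0.031]
```

Run:
```python
import cv2,numpy as np
a=cv2.imread("pics/scene.png");b=cv2.imread("pics/top.png")
cv2.imwrite("pics/s2.png",cv2.resize(a[60:360,180:580],(800,600)))
cv2.imwrite("pics/t2.png",cv2.resize(b[150:390,120:440],(800,600)))
```

```text
(no output)
```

View pics/s2.png

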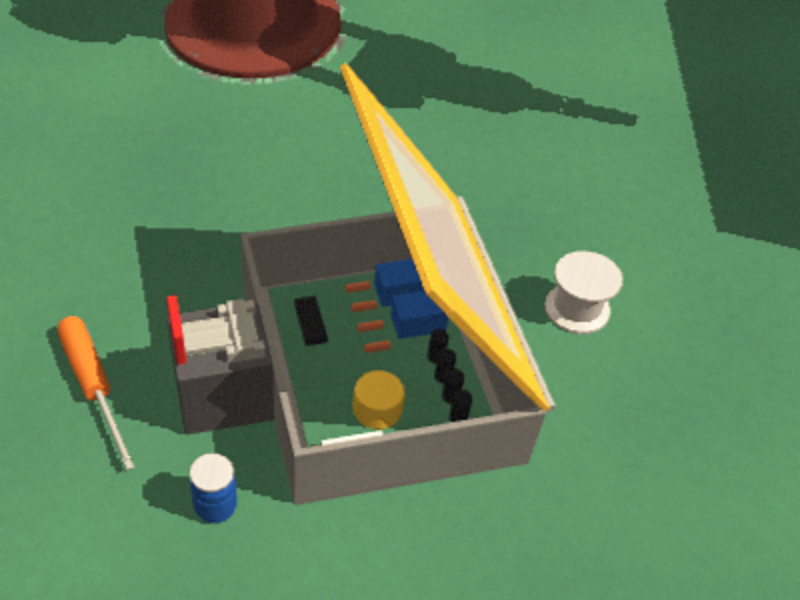

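View pics/t2.png

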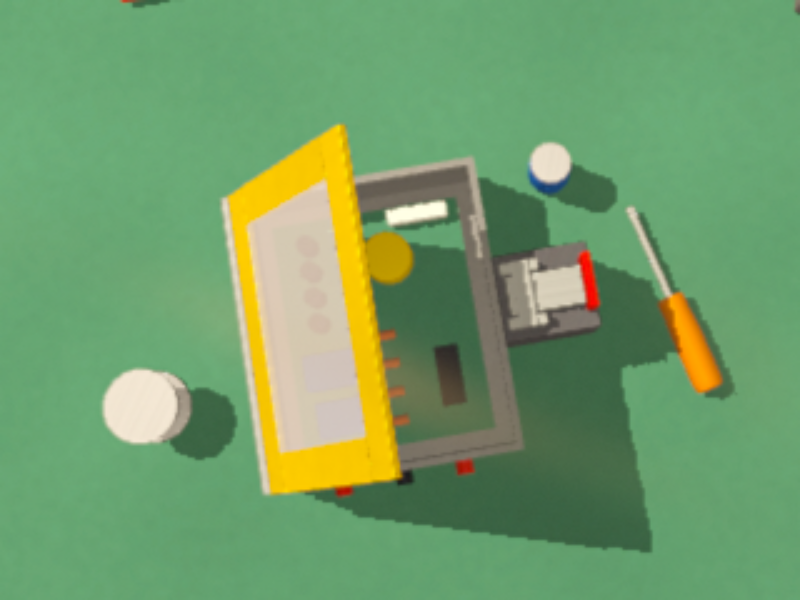

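Both views show the cover standing open about 1 rad, hinge on the world +y side (top crop hinge line (222,200)–(268,493)). The red tab is at (590,280), the spool at (147,405), the capacitor at (550,165) and the screwdriver at right.

Run:
```python
import numpy as np,cv2
D={n:np.load(n+".npz") for n in("top","scene")}
def ray(n,crop,z):
    d=D[n];c=np.array(crop)*[.4,.4]+[120,150] if n=="top" else np.array(crop)*.5+[180,60]
    C=-d["R"].T@d["t"];r=d["R"].T@np.linalg.inv(d["K"])@np.r_[c,1];return C+r*(z-C[2])/r[2]
for nm,n,p,z in [("hingeA","top",(268,493),.078),("hingeB","top",(222,200),.078),("rimA","top",(522,445),.075),("rimB","top",(471,158),.075),("tabtopA","top",(597,308),.118),("tabtopB","top",(585,251),.118),("s_hinge_far","scene",(552,407),.078),("s_rimnear","scene",(296,460),.075),("s_rimfar","scene",(244,236),.075),("s_tab1","scene",(170,297),.118),("s_tab2","scene",(180,340),.118),("cap","top",(551,160),.055),("spool","top",(147,405),.048)]:
    print(nm,ray(n,p,z).round(4))
a,b,e,f=[ray("top",p,z)[:2] for p,z in[((268,493),.078),((222,200),.078),((522,445),.075),((471,158),.075)]]
yaw=[np.arctan2(*(q-p)[::-1]) for p,q in((a,b),(e,f))];print(yaw,(a+b+e+f)/4)
from h import cloud
d=D["top"];P=cloud(d["d"],d);hsv=cv2.cvtColor(d["im"],cv2.COLOR_RGB2HSV).astype(int)
m=(hsv[...,0]>22)&(hsv[...,0]<35)&(hsv[...,1]>130)&(d["d"]>0)
m=cv2.erode(m.astype(np.uint8),np.ones((3,3)))>0;m[:, 290:]=0;m[:200]=0
q=P[m];q=q[q[:,2]>.07];h=(a+b)/2;y=np.mean(yaw);ax=np.array([-np.sin(y),np.cos(y)])
v=(q[:,:2]-h)@ax;c=np.polyfit(v,q[:,2],1);print("z vs y",c,"angle",np.arctan(-c[0]),"yrange",v.min(),v.max(),"z",q[:,2].min(),q[:,2].max(),np.hypot(v,q[:,2]-.078).max())
```

```text
hingeA [0.4019 0.1787 0.078 ]
hingeB [0.6362 0.2166 0.078 ]
rimA [ 0.4337 -0.0214  0.075 ]
rimB [0.6667 0.014  0.075 ]
tabtopA [ 0.537  -0.0812  0.118 ]
tabtopB [ 0.5815 -0.0735  0.118 ]
s_hinge_far [0.6375 0.2132 0.078 ]
s_rimnear [0.6728 0.0119 0.075 ]
s_rimfar [ 0.4356 -0.0203  0.075 ]
s_tab1 [ 0.5422 -0.0807  0.118 ]
s_tab2 [ 0.5866 -0.0724  0.118 ]
cap [ 0.6677 -0.0525  0.055 ]
spool [0.4734 0.2832 0.048 ]
[np.float64(0.16059717373874477), np.float64(0.1504170965144406)] [0.53463705 0.09697788]Traceback (most recent call last):
  File "<stdin>", line 11, in <module>
  File "h.py", line 6, in cloud
    K=np.array(ci["camera_matrix"]);v,u=np.mgrid[:480,:640]
               ~~^^^^^^^^^^^^^^^^^
    raise KeyError(f"{key} is not a file in the archive") from None
KeyError: 'camera_matrix is not a file in the archive'
```

Run:
```python
import numpy as np,cv2
from h import cloud,ctrl
y=.155;h=np.array([.5205,.196]);ax=np.array([-np.sin(y),np.cos(y)]);bx=np.array([np.cos(y),np.sin(y)])
for n in("top","scene"):
    d=dict(np.load(n+".npz"));d["camera_matrix"]=d["K"];P=cloud(d["d"],d);hsv=cv2.cvtColor(d["im"],cv2.COLOR_RGB2HSV).astype(int)
    m=(hsv[...,0]>22)&(hsv[...,0]<35)&(hsv[...,1]>130)&(d["d"]>0)
    if n=="top":m=cv2.erode(m.astype(np.uint8),np.ones((3,3)))>0
    q=P[m];v=(q[:,:2]-h)@ax;u=(q[:,:2]-h)@bx
    k=(q[:,2]>.085)&(abs(u)<.14)&(v<.02)&(v>-.2);v=v[k];z=q[k,2];u=u[k]
    c=np.polyfit(v,z,1);print(n,k.sum(),c,"ang",np.arctan(-c[0]),v.min(),v.max(),z.max(),np.hypot(v,z-.078).max(),u.min(),u.max())
from scipy.spatial.transform import Rotation as R
o=ctrl.get_obs();print(R.from_rotvec(o["tool_rot"]).as_matrix().round(3),o["opening"])
print(ctrl.camera_info("wrist"))
```

```text
top 2572 [-1.44559043  0.07965724] ang 0.9656227636672098 -0.11861055276077852 -0.004224751222002403 0.24817123291439724 0.20549651080882192 -0.1200490469749955 0.11773735747185922
scene 1322 [-1.45385922  0.07454988] ang 0.9682886582716291 -0.11954201842753041 -0.006785296857924854 0.24439705926517163 0.20351724863507056 -0.123052330114833 0.11805867238772749
[[-0.906  0.423 -0.001]
 [ 0.423  0.906 -0.002]
 [ 0.    -0.002 -1.   ]] 0.08562510161416818
{'camera_matrix': array([[336.11474901,   0.        , 316.18560165],
       [  0.        , 336.11474901, 240.19088697],
       [  0.        ,   0.        ,   1.        ]]), 'T_tool_cam': array([[ 6.52663585e-05, -9.46021937e-01, -3.24102592e-01,
         8.43300874e-02],
       [ 9.99999988e-01,  1.07320033e-04, -1.11880463e-04,
         7.66049091e-04],
       [ 1.40624073e-04, -3.24102581e-01,  9.46021933e-01,
        -1.41798954e-01],
       [ 0.00000000e+00,  0.00000000e+00,  0.00000000e+00,
         1.00000000e+00]])}
```

Emit:
jog_arm(steps=[{"delta_rot": [0,0,8],"linear": [0,0,0],"grip": 0},{"delta_rot": [0,0,8],"linear": [0,0,0],"grip": 0},{"delta_rot": [0,0,8],"linear": [0,0,0],"grip": 0},{"delta_rot": [0,0,8],"linear": [0,0,0],"grip": 0},{"delta_rot": [0,0,8],"linear": [0,0,0],"grip": 0},{"delta_rot": [0,0,8],"linear": [0,0,0],"grip": 0},{"delta_rot": [0,0,8],"linear": [0,0,0],"grip": 0},{"delta_rot": [0,0,0],"linear": [0,0,0],"grip": 0}], newtons=20)

```text
t: 0.9
tool_pos: [0.2642, 0.566, 0.2306]
tool_rot: [2.04, 2.389, -0.002]
contact_force: [-0.7, 0.1, -0.3]
opening: 0.0001
grip_force: 0.0
```

Emit:
jog_arm(steps=[{"delta_rot": [0,0,0],"linear": [-0.03,0.013,0],"grip": 0},{"delta_rot": [0,0,0],"linear": [-0.03,0.013,0],"grip": 0},{"delta_rot": [0,0,0],"linear": [-0.03,0.013,0],"grip": 0},{"delta_rot": [0,0,0],"linear": [-0.03,0.013,0],"grip": 0},{"delta_rot": [0,0,0],"linear": [-0.03,0.013,0],"grip": 0},{"delta_rot": [0,0,0],"linear": [-0.03,0.013,0],"grip": 0},{"delta_rot": [0,0,0],"linear": [-0.03,0.013,0],"grip": 0},{"delta_rot": [0,0,0],"linear": [-0.03,0.013,0],"grip": 0},{"delta_rot": [0,0,0],"linear": [-0.03,0.013,0],"grip": 0},{"delta_rot": [0,0,0],"linear": [-0.03,0.013,0],"grip": 0}])

```text
t: 1.9
tool_pos: [0.44, 0.289, 0.2311]
tool_rot: [-2.037, -2.392, 0.0]
contact_force: [-0.4, 0.6, 0.1]
opening: 0.0001
grip_force: 0.0
```

Emit:
jog_arm(steps=[{"delta_rot": [0,0,0],"linear": [-0.03,0.013,0.002],"grip": 0},{"delta_rot": [0,0,0],"linear": [-0.03,0.013,0.002],"grip": 0},{"delta_rot": [0,0,0],"linear": [-0.03,0.013,0.002],"grip": 0},{"delta_rot": [0,0,0],"linear": [-0.03,0.013,0.002],"grip": 0},{"delta_rot": [0,0,0],"linear": [-0.03,0.013,0.002],"grip": 0},{"delta_rot": [0,0,0],"linear": [0,0,0],"grip": 0}])

```text
t: 2.5
tool_pos: [0.5283, 0.1494, 0.2206]
tool_rot: [2.042, 2.387, -0.002]
contact_force: [-0.3, -0.0, -1.0]
opening: 0.0003
grip_force: 0.0
```

Run:
```python
from h import *
o=ctrl.get_obs();print(o["t"],o["tool_pos"])
im,d,ci=cap("scene");im2,_,_=cap("wrist")
cv2.imwrite("pics/a.png",np.hstack([im[60:360,180:580],im2[90:390,120:520]])[...,::-1])
```

```text
2.5 [0.52831068 0.14938839 0.22062584]
```

View pics/a.png

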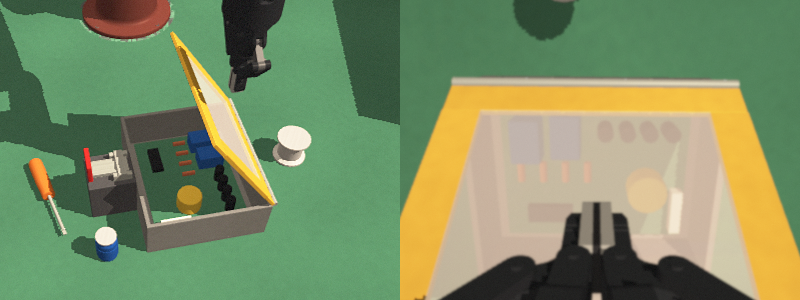

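The scene view shows the closed fingers on the cover's outer side, centred in the wrist view at (597,225). Next, approach along the cover's normal.

Emit:
jog_arm(steps=[{"delta_rot": [0,0,0],"linear": [-0.005,0,0.0034],"grip": 0},{"delta_rot": [0,0,0],"linear": [-0.005,0,0.0034],"grip": 0},{"delta_rot": [0,0,0],"linear": [-0.005,0,0.0034],"grip": 0},{"delta_rot": [0,0,0],"linear": [-0.005,0,0.0034],"grip": 0},{"delta_rot": [0,0,0],"linear": [-0.003,0,0.002],"grip": 0},{"delta_rot": [0,0,0],"linear": [-0.003,0,0.002],"grip": 0}])

```text
t: 3.2
tool_pos: [0.5312, 0.1263, 0.2034]
tool_rot: [-2.041, -2.388, 0.0]
contact_force: [-0.3, -0.6, -0.4]
opening: 0.0002
grip_force: 0.0
```

Run:
```python
import numpy as np
from station import ctrl
y=.155;h=np.array([.5205,.196]);ax=np.array([-np.sin(y),np.cos(y)])
p=ctrl.get_obs()["tool_pos"];print((p[:2]-h)@ax,p[2])
th=np.linspace(.967,0,21);s=.15
Y=-s*np.cos(th)+.003*np.sin(th)+.011*np.minimum(1,1);Z=.078+s*np.sin(th)+.003*np.cos(th)
print(np.c_[th,Y,Z,np.r_[0,np.diff(Y)],np.r_[0,-np.diff(Z)]].round(4))
```

```text
-0.07049510725376733 0.20344638124550143
[[ 9.670e-01 -7.170e-02  2.032e-01  0.000e+00  0.000e+00]
 [ 9.186e-01 -7.760e-02  1.990e-01 -6.000e-03  4.100e-03]
 [ 8.703e-01 -8.340e-02  1.946e-01 -5.700e-03  4.400e-03]
 [ 8.220e-01 -8.890e-02  1.899e-01 -5.500e-03  4.700e-03]
 [ 7.736e-01 -9.420e-02  1.850e-01 -5.300e-03  5.000e-03]
 [ 7.252e-01 -9.930e-02  1.797e-01 -5.000e-03  5.200e-03]
 [ 6.769e-01 -1.040e-01  1.743e-01 -4.800e-03  5.400e-03]
 [ 6.285e-01 -1.086e-01  1.686e-01 -4.500e-03  5.700e-03]
 [ 5.802e-01 -1.128e-01  1.627e-01 -4.200e-03  5.900e-03]
 [ 5.318e-01 -1.168e-01  1.567e-01 -4.000e-03  6.100e-03]
 [ 4.835e-01 -1.204e-01  1.504e-01 -3.700e-03  6.300e-03]
 [ 4.352e-01 -1.238e-01  1.440e-01 -3.300e-03  6.400e-03]
 [ 3.868e-01 -1.268e-01  1.374e-01 -3.000e-03  6.600e-03]
 [ 3.385e-01 -1.295e-01  1.306e-01 -2.700e-03  6.700e-03]
 [ 2.901e-01 -1.319e-01  1.238e-01 -2.400e-03  6.900e-03]
 [ 2.418e-01 -1.339e-01  1.168e-01 -2.000e-03  7.000e-03]
 [ 1.934e-01 -1.356e-01  1.098e-01 -1.700e-03  7.000e-03]
 [ 1.451e-01 -1.370e-01  1.026e-01 -1.400e-03  7.100e-03]
 [ 9.670e-02 -1.380e-01  9.550e-02 -1.000e-03  7.200e-03]
 [ 4.840e-02 -1.387e-01  8.820e-02 -7.000e-04  7.200e-03]
 [ 0.000e+00 -1.390e-01  8.100e-02 -3.000e-04  7.200e-03]]
```

Emit:
jog_arm(steps=[{"delta_rot": [0,0,0],"linear": [-0.007,0,0.0045],"grip": 0},{"delta_rot": [0,0,0],"linear": [-0.0057,0,0.0044],"grip": 0},{"delta_rot": [0,0,0],"linear": [-0.0055,0,0.0047],"grip": 0},{"delta_rot": [0,0,0],"linear": [-0.0053,0,0.005],"grip": 0},{"delta_rot": [0,0,0],"linear": [-0.005,0,0.0052],"grip": 0},{"delta_rot": [0,0,0],"linear": [-0.0048,0,0.0054],"grip": 0}])

```text
t: 3.8
tool_pos: [0.5367, 0.0931, 0.1742]
tool_rot: [2.041, 2.388, 0.0]
contact_force: [-0.2, 0.0, 1.8]
opening: 0.0002
grip_force: 0.9
```

Emit:
jog_arm(steps=[{"delta_rot": [0,0,0],"linear": [-0.0045,0,0.0057],"grip": 0},{"delta_rot": [0,0,0],"linear": [-0.0042,0,0.0059],"grip": 0},{"delta_rot": [0,0,0],"linear": [-0.004,0,0.0061],"grip": 0},{"delta_rot": [0,0,0],"linear": [-0.0037,0,0.0063],"grip": 0},{"delta_rot": [0,0,0],"linear": [-0.0033,0,0.0064],"grip": 0},{"delta_rot": [0,0,0],"linear": [-0.003,0,0.0066],"grip": 0}])

```text
t: 4.4
tool_pos: [0.5399, 0.0709, 0.1368]
tool_rot: [-2.041, -2.388, 0.0]
contact_force: [-0.3, 0.5, 2.4]
opening: 0.0
grip_force: 0.7
```

Emit:
jog_arm(steps=[{"delta_rot": [0,0,0],"linear": [-0.0027,0,0.0067],"grip": 0},{"delta_rot": [0,0,0],"linear": [-0.0024,0,0.0069],"grip": 0},{"delta_rot": [0,0,0],"linear": [-0.002,0,0.007],"grip": 0},{"delta_rot": [0,0,0],"linear": [-0.0017,0,0.007],"grip": 0},{"delta_rot": [0,0,0],"linear": [-0.0014,0,0.007],"grip": 0},{"delta_rot": [0,0,0],"linear": [-0.001,0,0.007],"grip": 0},{"delta_rot": [0,0,0],"linear": [0,0,0.003],"grip": 0},{"delta_rot": [0,0,0],"linear": [0,0,0.003],"grip": 0}])

```text
t: 5.2
tool_pos: [0.5415, 0.0602, 0.0894]
tool_rot: [-2.04, -2.388, 0.001]
contact_force: [-0.2, -0.0, 0.9]
opening: -0.0002
grip_force: 0.6
```

Emit:
jog_arm(steps=[{"delta_rot": [0,0,0],"linear": [0,0,0.002],"grip": 0},{"delta_rot": [0,0,0],"linear": [0,0,0.002],"grip": 0},{"delta_rot": [0,0,0],"linear": [0,0,0.001],"grip": 0},{"delta_rot": [0,0,0],"linear": [0,0,0.001],"grip": 0}])

```text
t: 5.6
tool_pos: [0.5418, 0.0602, 0.084]
tool_rot: [2.041, 2.388, 0.0]
contact_force: [-0.6, -0.5, 1.0]
opening: 0.0001
grip_force: 0.6
```

Emit:
jog_arm(steps=[{"delta_rot": [0,0,0],"linear": [0,0,0.001],"grip": 0},{"delta_rot": [0,0,0],"linear": [0,0,0.001],"grip": 0},{"delta_rot": [0,0,0],"linear": [0,0,0.001],"grip": 0},{"delta_rot": [0,0,0],"linear": [0,0,0],"grip": 0}])

```text
t: 6.0
tool_pos: [0.5419, 0.0602, 0.0811]
tool_rot: [2.041, 2.388, 0.0]
contact_force: [-0.8, -0.8, 2.3]
opening: 0.0001
grip_force: 0.9
```

Emit:
jog_arm(steps=[{"delta_rot": [0,0,0],"linear": [0,0,0.0005],"grip": 0},{"delta_rot": [0,0,0],"linear": [0,0,0.0005],"grip": 0},{"delta_rot": [0,0,0],"linear": [0,0,0.0005],"grip": 0},{"delta_rot": [0,0,0],"linear": [0,0,0],"grip": 0}])

```text
t: 6.4
tool_pos: [0.5419, 0.0602, 0.081]
tool_rot: [-2.041, -2.388, 0.0]
contact_force: [-4.6, -1.2, 10.2]
opening: 0.0003
grip_force: 4.9
```

Emit:
jog_arm(steps=[{"delta_rot": [0,0,0],"linear": [0,0,-0.005],"grip": 0},{"delta_rot": [0,0,0],"linear": [0,0,-0.035],"grip": 0},{"delta_rot": [0,0,0],"linear": [0,0,-0.035],"grip": 0},{"delta_rot": [0,0,0],"linear": [0,0,-0.03],"grip": 0},{"delta_rot": [0,0,0],"linear": [-0.036,0,0],"grip": 0},{"delta_rot": [0,0,0],"linear": [-0.04,0,0],"grip": 0},{"delta_rot": [0,0,0],"linear": [-0.04,0,0],"grip": 0},{"delta_rot": [0,0,0],"linear": [-0.04,0,0],"grip": 0},{"delta_rot": [0,0,0],"linear": [-0.03,0,0],"grip": 0},{"delta_rot": [0,0,0],"linear": [0,0,0],"grip": 0}])

```text
t: 7.4
tool_pos: [0.5709, -0.1267, 0.184]
tool_rot: [2.045, 2.384, -0.001]
contact_force: [-0.3, 0.7, -0.1]
opening: 0.0002
grip_force: 0.0
```

Run:
```python
from h import *
o=ctrl.get_obs();print(o["t"],o["tool_pos"],o["contact_force"])
y=.155;h=np.array([.5205,.196]);ax=np.array([-np.sin(y),np.cos(y)]);bx=np.array([np.cos(y),np.sin(y)])
p=o["tool_pos"][:2]-h;print("tool box",p@bx,p@ax)
im,d,ci=cap("scene");im2,_,_=cap("wrist")
cv2.imwrite("pics/b.png",np.hstack([im[60:360,180:580],im2[90:390,120:520]])[...,::-1])
P=cloud(d,ci);hsv=cv2.cvtColor(im,cv2.COLOR_RGB2HSV).astype(int)
for nm,lo,hi in(("yellow",22,35),("red",-1,6)):
    m=(hsv[...,0]>lo)&(hsv[...,0]<hi)&(hsv[...,1]>130)&(d>0)&(abs(P[...,0]-.53)<.2)&(P[...,2]>.06);q=P[m];r=q[:,:2]-h
    print(nm,len(q),np.percentile(r@bx,[2,50,98]).round(3),np.percentile(r@ax,[2,50,98]).round(3),np.percentile(q[:,2],[2,50,98]).round(3))
    if nm=="yellow":print(np.polyfit(r@ax,q[:,2],1))
```

```text
7.4 [ 0.57094638 -0.1267063   0.18404358] [-0.25672703  0.66474579 -0.07568378]
tool box 2.2175797690956353e-05 -0.3266254677032707
yellow 5967 [-0.118  0.031  0.116] [-0.202 -0.111 -0.008] [0.078 0.08  0.082]
[-0.00040514  0.07978315]
red 4995 [-0.017  0.031  0.061] [-0.391 -0.331 -0.256] [0.116 0.454 0.488]
```

View pics/b.png

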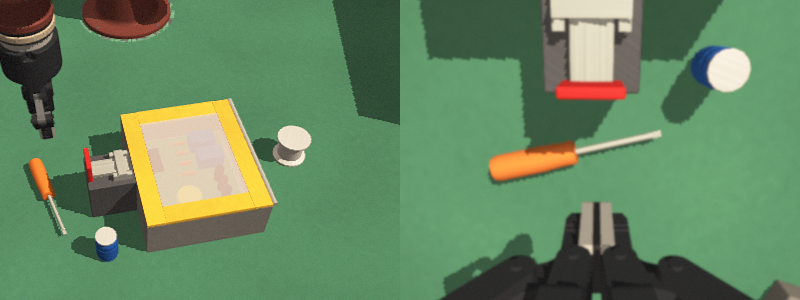

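The scene view shows the cover flat and shut. The wrist view has the tab at (591,92) in line with the fingers at (597,225).

Emit:
jog_arm(steps=[{"delta_rot": [0,0,0],"linear": [0,0,0.03],"grip": 0},{"delta_rot": [0,0,0],"linear": [0,0,0.03],"grip": 0},{"delta_rot": [0,0,0],"linear": [0,-0.002,0.03],"grip": 0},{"delta_rot": [0,0,0],"linear": [0.01,0,0],"grip": 0},{"delta_rot": [0,0,0],"linear": [0.01,0,0],"grip": 0},{"delta_rot": [0,0,0],"linear": [0.005,0,0],"grip": 0},{"delta_rot": [0,0,0],"linear": [0.005,0,0],"grip": 0},{"delta_rot": [0,0,0],"linear": [0.005,0,0],"grip": 0},{"delta_rot": [0,0,0],"linear": [0.005,0,0],"grip": 0}])

```text
t: 8.4
tool_pos: [0.5636, -0.0845, 0.096]
tool_rot: [2.039, 2.386, 0.001]
contact_force: [0.9, -2.1, 1.1]
opening: -0.0001
grip_force: 0.9
```

Emit:
jog_arm(steps=[{"delta_rot": [0,0,0],"linear": [0.004,0,0],"grip": 0},{"delta_rot": [0,0,0],"linear": [0.004,0,0],"grip": 0},{"delta_rot": [0,0,0],"linear": [0.004,0,0],"grip": 0},{"delta_rot": [0,0,0],"linear": [0.004,0,0],"grip": 0},{"delta_rot": [0,0,0],"linear": [0.004,0,0],"grip": 0},{"delta_rot": [0,0,0],"linear": [0.002,0,0],"grip": 0},{"delta_rot": [0,0,0],"linear": [0.001,0,0],"grip": 0}])

```text
t: 9.1
tool_pos: [0.5588, -0.0614, 0.0943]
tool_rot: [-2.04, -2.388, 0.0]
contact_force: [1.0, -0.9, 1.8]
opening: 0.0001
grip_force: 0.8
```

Emit:
jog_arm(steps=[{"delta_rot": [0,0,0],"linear": [0.001,0,0],"grip": 0},{"delta_rot": [0,0,0],"linear": [0.001,0,0],"grip": 0},{"delta_rot": [0,0,0],"linear": [0.001,0,0],"grip": 0}])

```text
t: 9.4
tool_pos: [0.5587, -0.0606, 0.0944]
tool_rot: [2.038, 2.386, -0.004]
contact_force: [3.0, -10.4, -2.1]
opening: 0.0
grip_force: 5.2
```

Emit:
jog_arm(steps=[{"delta_rot": [0,0,0],"linear": [0.001,0,0],"grip": 0},{"delta_rot": [0,0,0],"linear": [0.0005,0,0],"grip": 0},{"delta_rot": [0,0,0],"linear": [0,0,0],"grip": 0}])

```text
t: 9.7
tool_pos: [0.5587, -0.0605, 0.0944]
tool_rot: [2.038, 2.384, -0.007]
contact_force: [3.2, -12.5, -2.6]
opening: -0.0
grip_force: 6.5
```

Run:
```python
from h import *
y=.155;h=np.array([.5205,.196]);ax=np.array([-np.sin(y),np.cos(y)])
p=ctrl.get_obs()["tool_pos"][:2]-h;print(p@ax)
```

```text
-0.25936952149962067
```

Emit:
jog_arm(steps=[{"delta_rot": [0,0,0],"linear": [-0.01,0,0],"grip": 0},{"delta_rot": [0,0,0],"linear": [-0.03,0,0],"grip": 0},{"delta_rot": [0,0,0],"linear": [-0.03,0,0],"grip": 0},{"delta_rot": [0,0,0],"linear": [0,0,-0.04],"grip": 0},{"delta_rot": [0,0,0],"linear": [0,0,-0.04],"grip": 0},{"delta_rot": [0,0,0],"linear": [0,0,-0.04],"grip": 0},{"delta_rot": [0,0,0],"linear": [0,0,0],"grip": 0}])

```text
t: 10.4
tool_pos: [0.5723, -0.1272, 0.2219]
tool_rot: [2.034, 2.381, 0.008]
contact_force: [1.5, 0.7, 0.8]
opening: -0.0004
grip_force: 0.0
```

Run:
```python
from h import *
o=ctrl.get_obs();print(o["t"],o["tool_pos"],o["contact_force"])
y=.155;h=np.array([.5205,.196]);ax=np.array([-np.sin(y),np.cos(y)]);bx=np.array([np.cos(y),np.sin(y)])
z=dict(np.load("scene.npz"));z["camera_matrix"]=z["K"]
im,d,ci=cap("scene");im2,_,_=cap("wrist")
cv2.imwrite("pics/c.png",np.hstack([cv2.resize(im[180:330,250:450],(400,300)),im2[90:390,120:520]])[...,::-1])
for nm,i,dd,c in(("start",z["im"],z["d"],z),("now",im,d,ci)):
    P=cloud(dd,c);hsv=cv2.cvtColor(i,cv2.COLOR_RGB2HSV).astype(int);r=P[...,:2]-h;u=r@bx;v=r@ax
    m=((hsv[...,0]<6)|(hsv[...,0]>174))&(hsv[...,1]>140)&(dd>0)&(abs(u)<.04)&(v<-.2)&(v>-.3)&(P[...,2]>.085)&(P[...,2]<.125)
    print(nm,m.sum(),np.percentile(u[m],[5,50,95]).round(4),np.percentile(v[m],[5,50,95]).round(4))
    ym=(hsv[...,0]>22)&(hsv[...,0]<35)&(hsv[...,1]>130)&(dd>0)&(abs(u)<.12)&(v<0)&(v>-.21)
    if nm=="now":print(np.polyfit(v[ym],P[ym][:,2],1))
```

```text
10.4 [ 0.57229838 -0.12722132  0.22190477] [1.45184099 0.68207985 0.78973376]
start 169 [-0.021   0.0103  0.0187] [-0.2804 -0.2769 -0.2733]
now 178 [-0.0195  0.0085  0.0189] [-0.25   -0.2466 -0.2426]
[-0.00032548  0.07977842]
```

View pics/c.png

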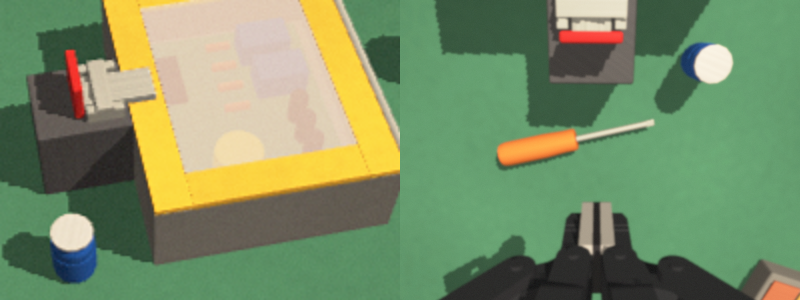

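The tab moved about 30 mm and hit a firm stop. I'll check the tongue's overlap against the frame before trusting that it's home.

Run:
```python
from h import *
y=.155;h=np.array([.5205,.196]);ax=np.array([-np.sin(y),np.cos(y)]);bx=np.array([np.cos(y),np.sin(y)])
for n in("scene","top"):
    im,d,ci=cap(n);K,R,t=[np.array(ci[k]) for k in("camera_matrix","R","t")]
    # rectify plane z=.088 in box frame (1 px = .25mm): u -60..60mm, v -300..-150 mm rel hinge
    def proj(u,v,z):
        X=np.r_[h+u*bx+v*ax,z];c=K@(R@X+t);return c[:2]/c[2]
    out=[]
    for z in(.118,.081):
        src=np.float32([proj(a,b,z) for a,b in((-.05,-.3),(.05,-.3),(.05,-.15),(-.05,-.15))])
        H=cv2.getPerspectiveTransform(src,np.float32([[0,600],[400,600],[400,0],[0,0]]))
        out.append(cv2.warpPerspective(im,H,(400,600)))
    w=np.hstack(out)
    for v in range(-300,-150,10):
        yy=int((-150-v)*4);cv2.line(w,(0,yy),(799,yy),(0,0,0) if v%50 else (255,0,255),1)
    cv2.imwrite(f"pics/r_{n}.png",w[...,::-1])
```

```text
(no output)
```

View pics/r_top.png

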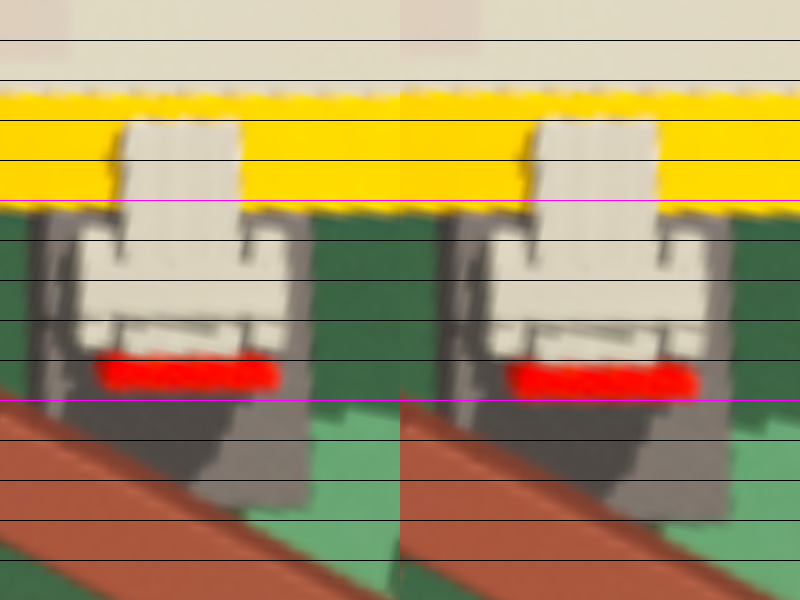

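View pics/r_scene.png

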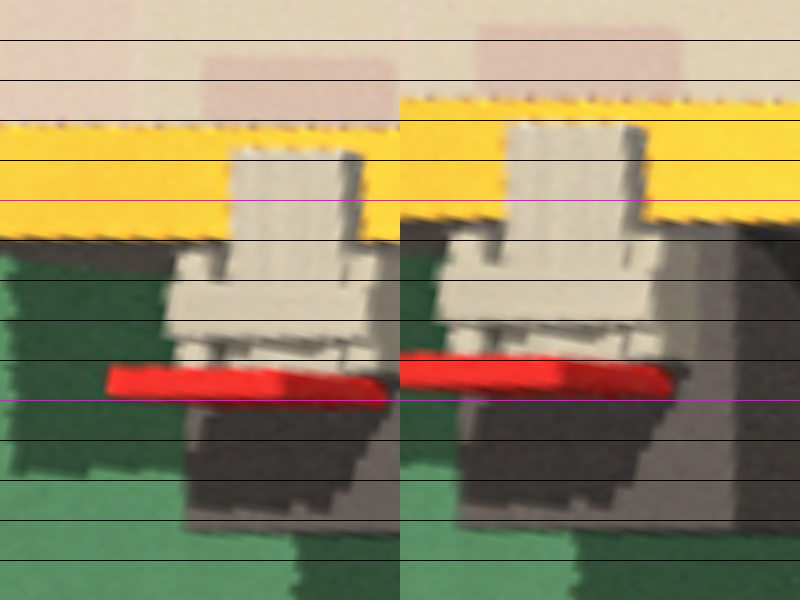

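The rectified top view shows the cover edge at row 213 and the tongue tip at row 120. That is 23 mm of overlap, so the bolt is fully home.

```bash
python3 -c "
from station import ctrl
print(ctrl.finish_job())"
```

```text
the job is handed in; nothing more can be done
None
```

The cover is shut and level, the bolt is fully home with its tongue about 23 mm over the cover's edge, the hand is clear of everything, and the job is handed in; its verdict was not shown.

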